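Take the bearing play out of a hand mill's flywheel

ROBOT

A 6-joint arm with a two-finger parallel gripper is mounted at the origin on a cart in front of the work surface, level with it; the furniture and walls round the work are solid. World frame = base frame: x ahead of the robot, y to its left, z up, the work surface at z = 0. Lengths are in mm, angles in rad, forces in N, time in s.
With the tool pointing down it reaches from about 375 to 825 mm from the base axis. Payload 5.5 kg.
Tool frame: the origin (TCP) lies on the centre line of the jaws, within the pads' length; the fingertips stand 19 mm ahead of it and the grasp point (between the pads) is the TCP; z points along the fingers, y is the line along which they close (so a half turn about z gives the same grasp; the last joint's range is limited). The gripper opens to 85 mm and grips with 20 to 120 N. Pads are 22 mm wide; open, the fingers measure 114 mm over their backs; the gripper's body (76 mm by 85 mm) begins 54 mm behind the grasp point. The pads swing forward as they close: fully open they stand 13 mm farther back than shut.
Start: joints at [1.236, 0.314, -0.047, 1.21, 0, 1.571], TCP at [197.145, 566.682, 250.299] pointing down, gripper open.
Joint ranges: [-2.67, 2.67], [-0.69, 1.73], [-1.03, 1.25], [-2.08, 2.16], [-1.42, 1.45], [-3.14, 3.14]. Speed limits (rad/s): [2.39, 2.39, 3.01, 3.14, 3.14, 3.14].

INTERFACE

Orientations are given as a unit quaternion [w, x, y, z].
In Python, from workcell import sense, camera, get_calibration, finish_job, boxes_of, outline_of, place_of gives the robot as it stands. The module is installed in compiled form; this text tells all that it offers.
- The arm moves only by the shell command python3 -m crank 'ROWS' [FORCE]. ROWS is text: rows parted by semicolons, each of 7 numbers parted by spaces: the opening, from -1 (shut) to 1 (fully open), then the shift along the world's x, y, z in cm, then the turn, a rotation vector about the world's x, y, z in degrees. In form: gripper x y z wx wy wz; .... A call has 1 to 10 rows; each row is the pose to reach, as a shift and turn from the pose commanded when the call began; what a row does not reach only later rows make up. A row lasts 1/8 s, in which the tool goes at most 62.5 mm and 10.7 degrees, less where a joint would pass 70% of its speed; a pose out of reach is approached as far as the arm can. A call with a gripper value outside its range is refused whole. The fingers move at their own pace and stop on an object; FORCE is the grip in N (left out, the last holds). Time passes only in rows, so rows that repeat a pose let the fingers close. It gives the time, the measured TCP pose, the force, the opening and the grip force at its end, in the units of the state.
- sense(): the state, without advancing time (a new reading comes with each control period).
- camera(name): name is "scene" or "top"; returns the picture (480x640x3 uint8, red, green, blue); there is no depth.
- get_calibration(name): a dict with "fov_y" (degrees; the focal length in pixels is half the picture's height over the tangent of half this angle, whatever the lens; pixels are square), "cx", "cy" (the principal point, pixels), "camera_from_world" (4x4, takes a point from world to camera coordinates). Camera axes: x right, y down, z forward; pixel columns grow to the right and rows downward; lengths in mm; the calibration is good to about 2 mm. A picture is of the moment at which its call begins. get_calibration takes no time and is no camera call.
- finish_job(): hands the job in; it is judged then, once.
Trained networks look in the newest picture that a camera, given by its name, has taken for a name from the list of things; names that differ only in an ending like _2 or _b are one class to them, and where a whole thing is asked for, a point or a joint stands for the part that bears it (a point fixed in the world has none). Each returns a list of dicts, best first, with "conf" (0 to 1); they miss things now and then, are a little off and sometimes report something else, mostly with a low value. They report only what shows in the picture. A call takes as long as a camera call.
- boxes_of(camera, thing): "uv" ([column, row] in pixels, amid what is visible of it).
- outline_of(camera, thing): "region" (480x640 bool, what is visible of it) and "uv" ([column, row] in pixels, amid what is visible of it).
- place_of(camera, thing): "uv" ([column, row] in pixels: a listed point, or the origin of a listed thing).
The state is a dict: "time_s": time; "qpos": joint angles; "qvel": joint speeds; "effort": joint torques, N m; "eef_pos": TCP position; "tcp_rot": TCP orientation; "force": force on the tool from outside, world axes, zero at the start; "wrist_torque": the same for the moment, N m; "grip_width": opening from 0.0 (shut) to 1.0 (fully open); "gripper_force": force on a finger pad.
Only numpy, scipy, OpenCV 4.12 (cv2) and the standard library are available. Lean on these libraries where they do the work, as an engineer would, in place of code of your own. Each camera call takes 0.05 s, during which the arm holds its last target. There are 200 camera calls.

TASK

The flywheel of the hand mill is loose in its bearing. Take it by the top of its rim and gently rock it away from the housing until it stops and back again until it is seated, to feel how much play there is; then turn the thumbscrew on the housing clockwise until the play is just gone, snug but not cranked tight. Leave the flywheel and the screw free of the hand and do not shift the things standing round the mill.

Things in the scene. Friction and masses are not known exactly. Their poses are not given: they have to be found in the camera images.
- mill: Bright cast hand mill, base plate 130 x 220 mm, bolted down at another place and yaw each time. Origin on the worktop, z up; its axle runs along its y at height 110 mm. The flywheel is on the +y side (middle plane at y = +60 mm); the bearing housing, a drum 90 mm across and 136 mm high, is centred at y = -15 mm and carries the thumbscrew on top. Nothing of the mill moves but wheel and screw.
- hopper (a point): Centre of the rim of the mill's small steel funnel hopper, 84 mm across, on the -y side (y = -125 mm in the mill's frame), 182 mm above the worktop. Fixed.
- flywheel: Spoked flywheel with its axle, 164 mm across; its rim is a round bar 14 mm thick. Origin at the wheel's centre, y along the axle. It spins about y with light friction. A wooden crank handle, 20 mm thick, sticks out of the +y face 56 mm from the axle, in the lower half at the start. Loose in its bearing, it also rocks about the x axis through its centre, with under 1 N at the rim.
- rim_top (a point): Highest point of the rim on its middle line, 192 mm above the worktop, 82 mm above the axle; does not spin. Pinch the rim here from above, fingers closing along the mill's y. Its y in the mill's frame is 60 mm when the wheel is seated (upright, inner stop) and 1.5 to 5 mm more at the outer stop. Both stops are firm, about 25 N/mm at the rim: lean on them with a few N, never 25 N.
- thumbscrew: Black thumbscrew: 40 mm disc with an upright bar 46 mm long (its x), 13 mm thick (its y), 34 mm high. Origin on its axis at the disc's underside, 142 mm above the worktop. Clockwise from above tightens, friction 0.13 N m, stays where left. It takes 3.2 mm per rad off the rim's play, measured 75 mm above the axle. 0.4 to 1.45 rad take up all; where that is cannot be seen and differs each time.
- screw_grip (a point): Point on the thumbscrew's axis at which to grip its bar, 170 mm above the worktop; x along the bar. Once the play is gone, the screw's pad, inside the housing, presses on the axle with about 7 N more for each further 0.1 rad: 0.05 to 0.3 rad past the touch is snug, 0.5 rad is too tight.
- jar: Glass jar with grey lid, 66 x 72 x 102 mm, bystander. Origin under its centre.
- mug: Small white striped mug, 63 x 87 x 52 mm, bystander. Origin under its centre.
- spice_jar: Glass spice jar with a red cap, 45 mm across, 106 mm high, bystander. Origin under its centre.
- tub: White tub with a flat lid, 72 mm across, 71 mm high, bystander. Origin under its centre.

How it is judged:
By the outcome, as a careful person would: the job done as asked, in the order asked, and still so for the second after the job is handed in, with the robot touching nothing.
It also fails if it takes over 64 s, if anything falls off the work surface, if the arm or the gripper's body presses on something with over 40 N, if the wrist force passes 120 N, or if a joint passes its speed limit or range.

## Working session

There is one attempt and no reset: what is moved stays moved. The work goes in short steps, Python scripts to look and compute and a shell command to move; the robot and the scene stay as the last step left them, time stands still between calls to the robot, and variables do not carry over. Pictures are saved under pics/ and viewed, at most 10 in all, crops included, and the job is handed in when it is done.

```bash
mkdir -p pics
cat > h.py <<'E'
import numpy as np, cv2
from workcell import *
def proj(n):
    c=get_calibration(n); f=240/np.tan(np.radians(c["fov_y"])/2)
    K=np.array([[f,0,c["cx"]],[0,f,c["cy"]],[0,0,1]]); return K@np.array(c["camera_from_world"])[:3]
def tri(a,b):
    P,Q=proj("scene"),proj("top")
    X=cv2.triangulatePoints(P,Q,np.array(a,float).reshape(2,1),np.array(b,float).reshape(2,1)).ravel();X=X[:3]/X[3]
    e=[np.linalg.norm((M@np.r_[X,1])[:2]/(M@np.r_[X,1])[2]-u) for M,u in((P,a),(Q,b))]
    return X,e
def onz(n,uv,z):
    P=proj(n);H=np.c_[P[:,:2],P[:,2]*z+P[:,3]];x=np.linalg.solve(H,[*uv,1]);return x[:2]/x[2]
E
python3 - <<'E'
from h import *
ims={n:camera(n) for n in("scene","top")}
for n in ims: cv2.imwrite(f"pics/{n}1.png",ims[n][:,:,::-1])
for t in "mill hopper flywheel rim_top thumbscrew screw_grip jar mug spice_jar tub".split():
    r={n:place_of(n,t)[:2] for n in ims}
    for n in r: print(t,n,[(np.round(d["uv"],1).tolist(),round(d["conf"],2)) for d in r[n]])
    if all(r.values()): X,e=tri(r["scene"][0]["uv"],r["top"][0]["uv"]);print("   ",X.round(1),np.round(e,1))
print(sense())
E
```

```text
mill scene [([311.0, 340.8], 0.8), ([430.0, 307.4], 0.39)]
mill top [([389.1, 300.6], 0.85)]
    [435.9  91.5  -2.5] [1.6 0.9]
hopper scene [([337.6, 338.3], 0.95)]
hopper top [([451.7, 302.7], 0.96)]
    [425.4 -24.  187. ] [2.2 1.2]
flywheel scene [([297.1, 289.4], 0.85)]
flywheel top [([365.1, 302.4], 0.82)]
    [433.7 159.9 101.8] [1.3 0.8]
rim_top scene [([298.0, 263.3], 0.88)]
rim_top top [([373.0, 300.6], 0.71), ([403.2, 301.2], 0.68)]
    [434.7 149.8 196.7] [2.  1.2]
thumbscrew scene [([313.9, 309.2], 0.86)]
thumbscrew top [([401.0, 304.8], 0.8)]
    [427.8  79.5 136.5] [3.9 2.3]
screw_grip scene [([310.1, 297.9], 0.93), ([280.1, 223.0], 0.27)]
screw_grip top []
jar scene [([227.7, 232.5], 0.91), ([307.5, 297.1], 0.65)]
jar top [([234.9, 330.4], 0.58), ([405.4, 301.4], 0.21)]
    [377.1 482.1   6.3] [1.5 1.1]
mug scene [([281.7, 220.4], 0.76)]
mug top []
spice_jar scene [([429.4, 307.3], 0.83), ([225.9, 232.2], 0.63)]
spice_jar top []
tub scene [([398.0, 261.5], 0.61)]
tub top []
{'time_s': 1.1, 'qpos': array([ 1.23601882e+00,  3.13532882e-01, -4.70682823e-02,  1.21018014e+00,
        7.87713249e-07,  1.57083150e+00]), 'qvel': array([ 0.000103  ,  0.00090113, -0.00255943, -0.00145072,  0.00038122,
       -0.00135865]), 'effort': array([ 1.24247614e-03, -5.39473200e+01,  3.40055215e+01,  1.78345781e-03,
        1.40737120e-04,  8.66804783e-06]), 'eef_pos': array([197.14184704, 566.70928363, 250.29369364]), 'tcp_rot': array([8.63219679e-07, 1.66625509e-01, 9.86020253e-01, 7.47348325e-06]), 'force': array([0.43257266, 0.41449666, 0.04482653]), 'wrist_torque': array([-0.02887771,  0.04676376, -0.04673459]), 'gripper_force': 0.0, 'grip_width': 1.000715165577464}
```

View pics/scene1.png

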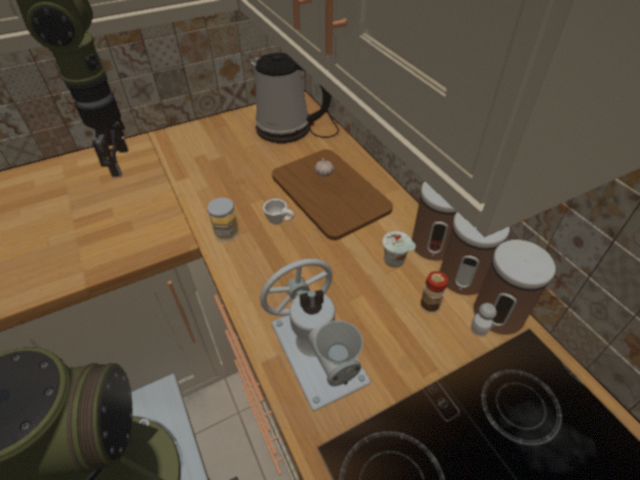

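View pics/top1.png

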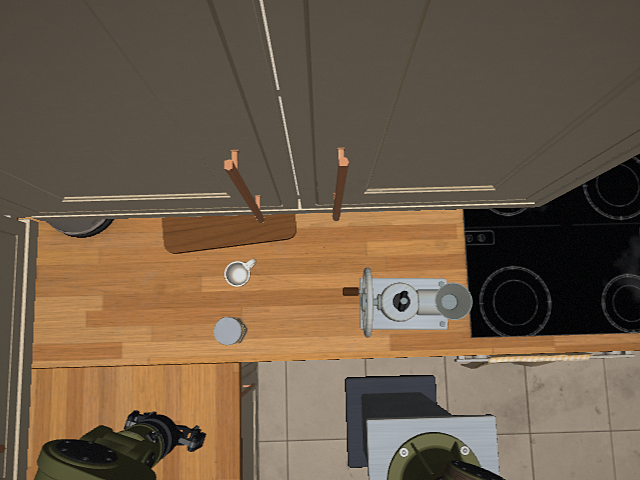

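The scene picture shows the mill with the wheel at about (297,288), screw bar at (312,298) and hopper at (338,340). In the top picture the wheel is at (367,302), the screw at (402,301) and the hopper at (452,301). I'll enlarge both for a precise pose fit.

Run:
```python
from h import *
s=cv2.imread("pics/scene1.png")[250:410,250:380]; t=cv2.imread("pics/top1.png")[260:345,335:480]
s=cv2.resize(s,None,fx=3.6,fy=3.6,interpolation=cv2.INTER_CUBIC); t=cv2.resize(t,None,fx=5.5,fy=5.5,interpolation=cv2.INTER_CUBIC)
cv2.imwrite("pics/s1c.png",s);cv2.imwrite("pics/t1c.png",t)
```

```text
(no output)
```

View pics/s1c.png

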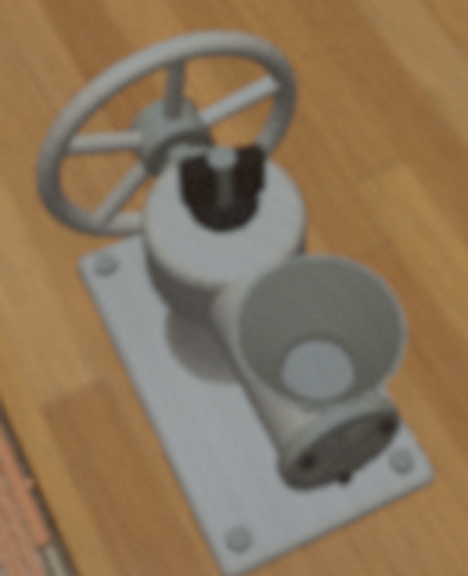

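View pics/t1c.png

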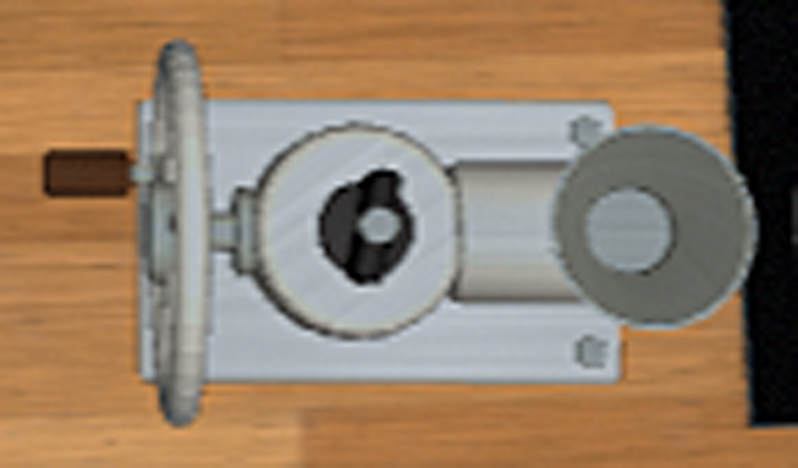

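```bash
cat > fit.py <<'E'
from h import *
from scipy.optimize import least_squares
T=lambda x,y:(335+(x+.5)/5.5-.5,260+(y+.5)/5.5-.5)
S=lambda x,y:(250+(x+.5)/3.6-.5,250+(y+.5)/3.6-.5)
H='h'
obs=[("top",T(613,101),(65,-110,H)),("top",T(620,381),(-65,-110,H)),("top",T(140,101),(65,110,H)),("top",T(145,381),(-65,110,H)),
("scene",S(80,262),(-65,110,H)),("scene",S(230,575),(-65,-110,H)),("scene",S(433,475),(65,-110,H)),
("top",T(655,226),(0,-125,182)),("scene",S(322,330),(0,-125,182)),("top",T(358,230),(0,-15,136)),("scene",S(225,220),(0,-15,136)),
("scene",(310.1,297.9),(0,-15,170))]
def w(p,m):
    z=p[3] if m[2]==H else m[2]; c,s=np.cos(p[2]),np.sin(p[2])
    return np.array([p[0]+c*m[0]-s*m[1],p[1]+s*m[0]+c*m[1],z])
P={n:proj(n) for n in("top","scene")}
def px(n,X): q=P[n]@np.r_[X,1]; return q[:2]/q[2]
def res(p): return np.r_[np.concatenate([px(n,w(p,m))-u for n,u,m in obs]),(p[3]-8)/10]
r=least_squares(res,[435,90,0,8],loss="soft_l1"); p=r.x
E
python3 - <<'E'
from fit import *
print(p.round(3), np.degrees(p[2])); print(res(p)[:-1].reshape(-1,2).round(1).tolist())
X=w(p,(0,60,192)); G=w(p,(0,-15,170))
print("rim",X,px("scene",X),px("top",X)); print("grip",G,px("scene",G),px("top",G))
# triangulated checks
print("hopper",tri(obs[8][1],obs[7][1]), w(p,(0,-125,182)))
print("drum",tri(obs[10][1],obs[9][1]), w(p,(0,-15,136)))
t=(366.6,300.5); print("rim tri",tri((298,263.3),T(188,230)))
# wheel ends in top
print("wheel ends",[px("top",w(p,(s,60,110))) for s in(82,-82)],T(178,40),T(180,425))
# bar orientation: dark pixels in top, backprojected at z=176
im=cv2.imread("pics/top1.png").max(2); m=np.zeros_like(im); m[285:318,388:416]=im[285:318,388:416]<70
v,u=np.nonzero(m); q=np.array([onz("top",a,172) for a in zip(u,v)]); print(len(q),"dark centre",q.mean(0)); print(cv2.minAreaRect(q.astype(np.float32)))
E
```

```text
[ 4.31961e+02  8.53120e+01 -3.50000e-02 -3.09030e+01] -2.0029416043001675
[[-14.4, 0.7], [-14.5, -0.0], [-12.4, 0.1], [-13.3, -0.5], [-4.7, 0.3], [-7.3, -1.9], [-7.2, -1.2], [4.8, -0.2], [1.9, 5.6], [5.9, -0.5], [1.8, 2.0], [3.4, 4.5]]
rim [434.05823416 145.27566093 192.        ] [296.90948094 266.90566211] [375.23062951 299.7697418 ]
grip [431.43692371  70.32148339 170.        ] [313.54601034 302.43377443] [407.88427983 300.36497639]
hopper (array([428.28859773, -29.00023724, 183.05700726]), [np.float64(0.8405891666132783), np.float64(0.4435130020747143)]) [427.59233504 -39.61131035 182.        ]
drum (array([431.91931603,  82.13388748, 126.39317105]), [np.float64(0.6811832987373564), np.float64(0.3932224322677306)]) [431.43692371  70.32148339 136.        ]
rim tri (array([435.19756682, 157.74779907, 187.55345879]), [np.float64(3.24126237399371), np.float64(1.9978629938697425)])
wheel ends [array([371.59058941, 266.28796171]), array([372.04835686, 336.6761542 ])] (366.95454545454544, 266.8636363636364) (367.3181818181818, 336.8636363636364)
210 dark centre [430.95159403  86.7766941 ]
((426.0450134277344, 95.43355560302734), (38.850616455078125, 62.459136962890625), 22.986263275146484)
```

```bash
sed -i 's/(p\[3\]-8)\/10\]/(p[3]-8)\/3]/; s/\[435,90,0,8\]/[435,95,0,8,-20]/; s/    z=p\[3\] if.*/    if m[2]==H: m=(m[0],m[1]+p[4],p[3])\n    z=m[2]; c,s=np.cos(p[2]),np.sin(p[2])/' fit.py
python3 - <<'E'
from fit import *
print(p.round(3), np.degrees(p[2])); print(res(p)[:-1].reshape(-1,2).round(1).tolist())
X=w(p,(0,60,192)); G=w(p,(0,-15,170))
print("rim",X,px("scene",X),px("top",X)); print("grip",G,px("scene",G),px("top",G))
print("wheel ends",[px("top",w(p,(s,60,110))) for s in(82,-82)],T(178,40),T(180,425))
im=cv2.imread("pics/top1.png").max(2); m=(im[285:318,388:416]<70)
for r in m: print("".join(".#"[int(x)] for x in r))
for z in(150,176):
  for a in (0,-10,-20): print(z,a,[px("top",G+np.r_[s*23*np.cos(np.radians(a)),s*23*np.sin(np.radians(a)),z-170])-[388,285] for s in(1,-1)])
E
```

```text
[ 4.31984e+02  9.62020e+01 -2.50000e-02  1.13400e+01 -3.88680e+01] -1.438174746763489
[[-0.3, -1.0], [0.3, -0.2], [-0.9, -0.7], [-1.1, 0.2], [-2.4, 0.0], [-1.3, 2.2], [1.3, 0.7], [-0.1, -0.7], [-0.6, 0.2], [1.1, -0.4], [-0.7, -2.3], [0.9, 0.3]]
rim [433.48942555 156.18359524 192.        ] [294.23083647 263.18660985] [370.26511017 300.1752803 ]
grip [431.60705689  81.20722104 170.        ] [310.99377157 298.15352402] [403.0076017  300.43020697]
wheel ends [array([366.64539309, 266.65926924]), array([367.70891122, 337.06395996])] (366.95454545454544, 266.8636363636364) (367.3181818181818, 336.8636363636364)
............................
............................
............................
............................
............................
............................
..............#####.........
.............#######........
............########........
........###########.........
.......############.........
.......#############........
......###############.......
......########....###.......
.....########.......##......
.....#######........##......
.....#######........##.
[... 239 characters left out ...]
..........#####............
............#...............
............................
............................
............................
............................
............................
#...........................
150 0 [array([13.19790487,  5.61073774]), array([14.1970673 , 25.98255084])]
150 -10 [array([14.95972054,  5.7138496 ]), array([12.42596563, 25.87855543])]
150 -20 [array([16.68343935,  6.12174627]), array([10.69375703, 25.46664263])]
176 0 [array([14.8959245 ,  4.94940226]), array([15.92592036, 25.75901699])]
176 -10 [array([16.69573612,  5.05472492]), array([14.1164168 , 25.65277226])]
176 -20 [array([18.45677521,  5.47134786]), array([12.34651528, 25.23195823])]
```

```bash
python3 -m crank '0.1 12 -20.5 0 0 0 9;0.1 12 -20.5 0 0 0 9;0.1 12 -20.5 0 0 0 9;0.1 12 -20.5 0 0 0 9;0.1 23.64 -41.05 0 0 0 17.8;0.1 23.64 -41.05 0 0 0 17.8;0.1 23.64 -41.05 0 0 0 17.8;0.1 23.64 -41.05 0 0 0 17.8;0.1 23.64 -41.05 0 0 0 17.8;0.1 23.64 -41.05 0 0 0 17.8' 20
python3 - <<'E'
from fit import *
for n in("scene","top"): cv2.imwrite(f"pics/{n}2.png",camera(n)[:,:,::-1])
r=place_of("scene","rim_top");print([(d["uv"],d["conf"]) for d in r]); s=sense();print(px("scene",s["eef_pos"]),px("scene",w(p,(0,60,192))),s["time_s"],s["force"],s["grip_width"])
i=cv2.imread("pics/scene2.png")[190:350,210:370];cv2.imwrite("pics/s2c.png",cv2.resize(i,None,fx=3.7,fy=3.7,interpolation=cv2.INTER_CUBIC))
E
```

```text
time_s: 2.35
eef_pos: [433.3, 156.4, 250.3]
tcp_rot: [-0.0, 0.012, 1.0, 0.0]
force: [-0.4, -0.0, -0.9]
grip_width: 0.549
gripper_force: 0.0
[]
[292.1110995 242.6524823] [294.23083647 263.18660985] 2.5 [-0.2715289  -0.26911053 -0.27956256] 0.5524604747524654
```

View pics/s2c.png

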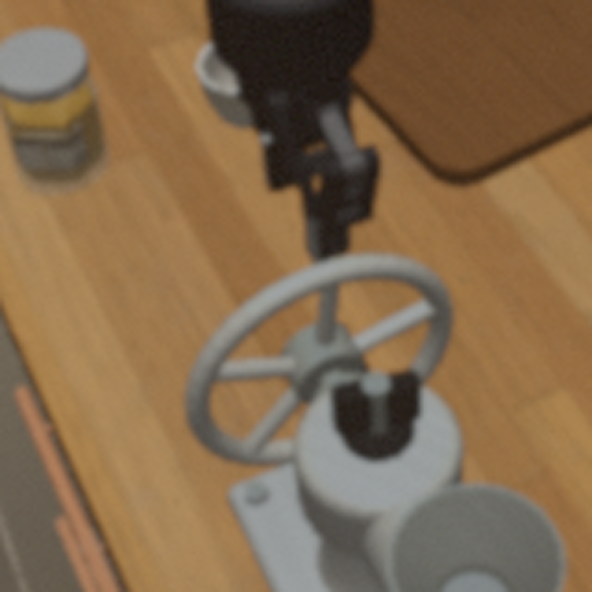

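The gripper hangs directly over the rim top (crop (328,250) vs rim (330,265)), well aligned. I'll go down and close gently.

```bash
python3 -m crank '0.1 0 0.1 -3 0 0 0;0.1 0 0.1 -5.8 0 0 0;0.1 0 0.1 -5.8 0 0 0;-0.3 0 0.1 -5.8 0 0 0;-0.5 0 0.1 -5.8 0 0 0;-0.6 0 0.1 -5.8 0 0 0' 20
```

```text
time_s: 3.25
eef_pos: [434.1, 157.5, 193.2]
tcp_rot: [0.001, 0.012, 1.0, 0.0]
force: [-1.4, 0.3, -0.2]
grip_width: 0.202
gripper_force: 0.0
```

```bash
python3 -m crank '-0.7 0 0 0 0 0 0;-0.8 0 0 0 0 0 0;-0.8 0 0 0 0 0 0' 20;  python3 -m crank '-1 0 0 0 0 0 0;-1 0 0 0 0 0 0' 20
```

```text
time_s: 3.62
eef_pos: [434.2, 157.3, 193.1]
tcp_rot: [0.001, 0.012, 1.0, 0.0]
force: [-0.2, 0.1, 5.9]
grip_width: 0.153
gripper_force: 19.7
time_s: 3.88
eef_pos: [434.2, 157.3, 193.1]
tcp_rot: [0.001, 0.012, 1.0, 0.0]
force: [-0.5, -0.6, 6.2]
grip_width: 0.15
gripper_force: 19.7
```

```bash
for i in 1; do python3 -m crank '-1 0 0.05 0 0 0 0;-1 0 0.1 0 0 0 0;-1 0 0.1 0 0 0 0' | sed -n '1,2p;4p'; done;  python3 -m crank '-1 0 0.04 0 0 0 0;-1 0 0.04 0 0 0 0' | sed -n '2p;4p'
```

```text
time_s: 4.25
eef_pos: [434.2, 158.1, 193.0]
force: [-0.5, -0.4, 6.0]
eef_pos: [434.2, 158.3, 193.1]
force: [-0.9, -1.2, 6.0]
```

```bash
python3 -m crank '-1 0 0.04 0 0 0 0;-1 0 0.04 0 0 0 0' | sed -n '2p;4p';python3 -m crank '-1 0 0.04 0 0 0 0;-1 0 0.04 0 0 0 0' | sed -n '2p;4p'
```

```text
eef_pos: [434.1, 158.6, 193.0]
force: [-0.5, -1.8, 6.0]
eef_pos: [434.2, 158.9, 193.0]
force: [-0.3, -2.2, 6.6]
```

```bash
python3 -m crank '-1 0 0.04 0 0 0 0;-1 0 0.04 0 0 0 0' | sed -n '2p;4p'
```

```text
eef_pos: [434.2, 159.2, 193.0]
force: [-0.8, -3.4, 5.9]
```

```bash
python3 -m crank '-1 0 0.04 0 0 0 0;-1 0 0.04 0 0 0 0;-1 0 0.04 0 0 0 0' | sed -n '2p;4p'; python3 -c "
from workcell import sense;s=sense();print(s['eef_pos'],s['force'],s['wrist_torque'],s['gripper_force'],s['grip_width'])"
```

```text
eef_pos: [434.2, 159.5, 193.0]
force: [0.6, -3.4, 6.6]
[434.20058746 159.4814582  193.00644589] [ 0.62108395 -3.38449144  6.62725911] [-0.73391092  0.04846482 -0.07641654] 19.79044751264155 0.15720840545967585
```

```bash
python3 -m crank '-1 0 0.04 0 0 0 0;-1 0 0.04 0 0 0 0' | sed -n '2p;4p'; python3 -c "
from workcell import sense;s=sense();print(s['eef_pos'],s['force'],s['wrist_torque'],s['gripper_force'],s['grip_width'])"
```

```text
eef_pos: [434.2, 159.9, 193.0]
force: [-0.0, -2.3, 5.9]
[434.21772469 159.85161244 192.96263443] [-0.00716608 -2.32409962  5.89386191] [-0.77603683  0.01165033 -0.13963654] 19.77660764940083 0.15654160347163854
```

```bash
for i in 1; do python3 -m crank '-1 0 0.04 0 0 0 0;-1 0 0.04 0 0 0 0;-1 0 0.04 0 0 0 0' | sed -n '2p;4p'; done; python3 -m crank '-1 0 0.04 0 0 0 0;-1 0 0.04 0 0 0 0;-1 0 0.04 0 0 0 0' | sed -n '2p;4p'
```

```text
eef_pos: [434.2, 160.0, 192.9]
force: [-0.3, -4.4, 5.4]
eef_pos: [434.2, 160.2, 192.9]
force: [0.3, -3.8, 6.1]
```

```bash
python3 -m crank '-1 0 0.04 0 0 0 0;-1 0 0.04 0 0 0 0;-1 0 0.04 0 0 0 0' | sed -n '2p;4p'
```

```text
eef_pos: [434.2, 160.3, 192.9]
force: [0.6, -4.8, 5.6]
```

```bash
python3 -m crank '-1 0 0.05 0 0 0 0;-1 0 0.05 0 0 0 0;-1 0 0.05 0 0 0 0' | sed -n '1,2p;4p'
```

```text
time_s: 7.38
eef_pos: [434.2, 160.4, 192.9]
force: [0.0, -6.6, 6.7]
```

```bash
python3 -m crank '-1 0 0.05 0 0 0 0;-1 0 0.05 0 0 0 0;-1 0 0.05 0 0 0 0' | sed -n '2p;4p';python3 -c "
from workcell import sense;s=sense();print(s['eef_pos'],s['force'],s['wrist_torque'],s['gripper_force'],s['grip_width'])"
```

```text
eef_pos: [434.2, 160.6, 192.9]
force: [0.9, -7.0, 7.3]
[434.17547459 160.5699176  192.87502482] [ 0.9107552  -6.98378415  7.32882561] [-1.87980976 -0.08916527 -0.0909206 ] 19.992424389347434 0.1521456024426953
```

```bash
python3 -m crank '-1 0 0.05 0 0 0 0;-1 0 0.05 0 0 0 0;-1 0 0.05 0 0 0 0' | sed -n '2p;4p';python3 -c "
from workcell import sense;s=sense();print(s['eef_pos'],s['force'],s['wrist_torque'],s['gripper_force'],s['grip_width'])"
```

```text
eef_pos: [434.2, 160.7, 192.9]
force: [0.2, -8.9, 8.1]
[434.17826411 160.73069813 192.87470348] [ 0.20507918 -8.944592    8.1018378 ] [-2.11827916 -0.04545649 -0.0542437 ] 20.050107389688492 0.1495096727527149
```

```bash
cat > st.py <<'E'
from workcell import sense
s=sense();print(s['time_s'],s['eef_pos'].round(2),s['force'].round(1),s['wrist_torque'].round(2))
E
python3 -m crank '-1 0 -0.1 0 0 0 0;-1 0 -0.2 0 0 0 0;-1 0 -0.2 0 0 0 0' >/dev/null; python3 st.py;python3 -m crank '-1 0 -0.05 0 0 0 0;-1 0 -0.1 0 0 0 0;-1 0 -0.1 0 0 0 0' >/dev/null; python3 st.py;python3 -m crank '-1 0 -0.05 0 0 0 0;-1 0 -0.1 0 0 0 0;-1 0 -0.1 0 0 0 0' >/dev/null; python3 st.py
```

```text
8.5 [434.2  160.1  192.94] [ 0.  -3.9  6.4] [-1.02 -0.04 -0.07]
8.875 [434.19 159.74 192.97] [ 0.4 -2.6  5.7] [-0.56  0.01 -0.11]
9.25 [434.21 159.12 193.01] [-0.3 -1.2  4.5] [-0.28 -0.01 -0.08]
```

```bash
python3 -m crank '-1 0 -0.05 0 0 0 0;-1 0 -0.1 0 0 0 0;-1 0 -0.1 0 0 0 0' >/dev/null; python3 st.py;python3 -m crank '-1 0 -0.05 0 0 0 0;-1 0 -0.1 0 0 0 0;-1 0 -0.1 0 0 0 0' >/dev/null; python3 st.py
```

```text
9.625 [434.19 158.41 193.02] [ 0.5 -0.   4.1] [-0.03  0.05 -0.01]
10.0 [434.18 157.67 193.05] [ 0.7 -0.4  6. ] [ 0.22  0.05 -0.09]
```

```bash
python3 -m crank '-1 0 -0.03 0 0 0 0;-1 0 -0.06 0 0 0 0;-1 0 -0.06 0 0 0 0' >/dev/null; python3 st.py;python3 -m crank '-1 0 -0.03 0 0 0 0;-1 0 -0.06 0 0 0 0;-1 0 -0.06 0 0 0 0' >/dev/null; python3 st.py
```

```text
10.375 [434.17 157.25 193.04] [0.2 1.7 5.2] [ 0.44  0.08 -0.08]
10.75 [434.16 156.83 193.04] [-0.6  2.   5.1] [ 0.51  0.11 -0.07]
```

```bash
python3 -m crank '-1 0 -0.03 0 0 0 0;-1 0 -0.06 0 0 0 0;-1 0 -0.06 0 0 0 0' >/dev/null; python3 st.py;python3 -m crank '-1 0 -0.03 0 0 0 0;-1 0 -0.06 0 0 0 0;-1 0 -0.06 0 0 0 0' >/dev/null; python3 st.py
```

```text
11.125 [434.1  156.41 193.02] [0.5 2.2 5.7] [ 0.7   0.11 -0.08]
11.5 [434.18 156.25 193.05] [-0.2  4.9  5. ] [ 1.15  0.11 -0.09]
```

```bash
python3 -m crank '-1 0 -0.03 0 0 0 0;-1 0 -0.06 0 0 0 0;-1 0 -0.06 0 0 0 0' >/dev/null; python3 st.py;python3 -m crank '-1 0 -0.03 0 0 0 0;-1 0 -0.06 0 0 0 0;-1 0 -0.06 0 0 0 0' >/dev/null; python3 st.py
```

```text
11.875 [434.19 156.1  193.08] [0.3 7.3 5. ] [ 1.56  0.1  -0.1 ]
12.25 [434.18 155.97 193.08] [-0.1  7.6  4. ] [ 1.77  0.11 -0.09]
```

Play at the rim measures about 3.5 mm (156.4 to 159.95), so the touch should come after about 1.0 rad and the aim is about 1.17 rad. I'll release and go over the screw.

```bash
python3 -m crank '-1 0 0.06 0 0 0 0;-0.6 0 0.06 0 0 0 0;-0.15 0 0.06 0 0 0 0;-0.15 0 0.06 0 0 0 0;-0.15 0 0.06 2 0 0 0;-0.15 0 0.06 3.8 0 0 0' ; python3 -m crank '-0.15 -0.25 -4 0 0 0 -6;-0.15 -0.25 -7.5 0 0 0 -12.6;-0.15 -0.25 -7.5 0 0 0 -12.6;-0.15 -0.25 -7.5 0 0 0 -12.6'
python3 - <<'E'
from fit import *
i=camera("scene"); camera("top"); 
cv2.imwrite("pics/s3.png",cv2.resize(i[215:375,230:390,::-1],None,fx=3.7,fy=3.7,interpolation=cv2.INTER_CUBIC))
G=w(p,(0,-15,170));e=sense()["eef_pos"];print(e,G,px("scene",e))
E
```

```text
time_s: 13.0
eef_pos: [433.2, 153.8, 230.4]
tcp_rot: [-0.001, 0.012, 1.0, -0.0]
force: [1.3, -0.1, -0.3]
grip_width: 0.424
gripper_force: 0.0
time_s: 13.5
eef_pos: [431.0, 79.3, 230.1]
tcp_rot: [-0.0, 0.122, 0.993, 0.0]
force: [-0.5, 0.2, 0.3]
grip_width: 0.426
gripper_force: 0.0
[431.03272303  79.83245291 230.18222086] [431.60705689  81.20722104 170.        ] [310.22839491 278.9774446 ]
```

View pics/s3.png

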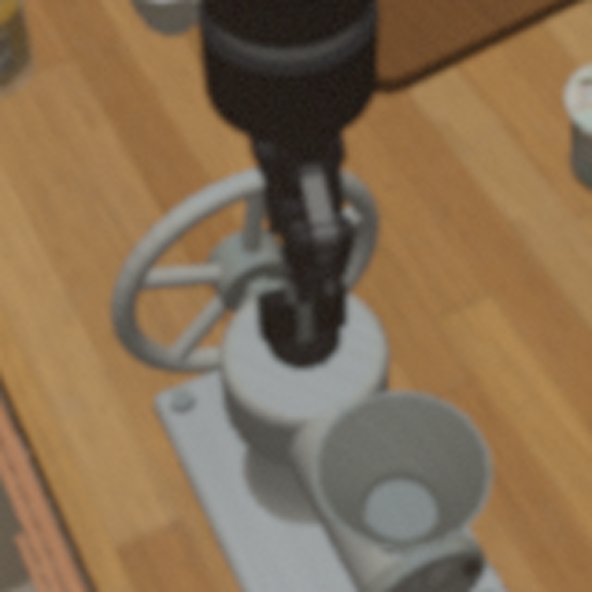

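The hand hangs over the bar of the screw at crop (303,330), and the wheel is clear. I'll descend.

```bash
python3 -m crank '-0.15 0.05 0.14 -3 0 0 0;-0.15 0.05 0.14 -5 0 0 0;-0.15 0.05 0.14 -6 0 0 0;-0.15 0.05 0.14 -6 0 0 0' ; python3 -m crank '-0.5 0 0 0 0 0 0;-0.6 0 0 0 0 0 0;-0.7 0 0 0 0 0 0;-0.7 0 0 0 0 0 0' 20; python3 st.py; python3 -m crank '-1 0 0 0 0 0 0;-1 0 0 0 0 0 0;-1 0 0 0 0 0 0' 20; python3 st.py
```

```text
time_s: 14.1
eef_pos: [431.2, 81.0, 169.9]
tcp_rot: [-0.001, 0.121, 0.993, -0.0]
force: [-0.1, 0.1, 0.2]
grip_width: 0.429
gripper_force: 0.0
time_s: 14.6
eef_pos: [432.3, 81.5, 171.1]
tcp_rot: [0.001, 0.122, 0.993, 0.001]
force: [-0.1, 3.7, 6.6]
grip_width: 0.166
gripper_force: 20.7
14.6 [432.32  81.49 171.11] [-0.1  3.7  6.6] [ 0.99  0.01 -0.02]
time_s: 14.98
eef_pos: [432.3, 81.5, 171.1]
tcp_rot: [0.001, 0.122, 0.993, 0.001]
force: [-0.0, 4.8, 5.7]
grip_width: 0.166
gripper_force: 20.8
14.975 [432.33  81.5  171.11] [-0.   4.8  5.7] [ 1.03 -0.01  0.01]
```

```bash
python3 -m crank '-1 0 0.05 0 0 0 0;-1 0 0.05 0 0 0 0;-1 0 0.05 0 0 0 0' 50 ; python3 st.py
```

```text
time_s: 15.35
eef_pos: [432.4, 81.5, 171.2]
tcp_rot: [0.001, 0.122, 0.993, 0.001]
force: [-0.1, 3.9, 7.1]
grip_width: 0.16
gripper_force: 48.6
15.35 [432.36  81.54 171.21] [-0.1  3.9  7.1] [ 0.75  0.08 -0.04]
```

```bash
python3 -m crank '-1 0 0 0 0 0 -7;-1 0 0 0 0 0 -14;-1 0 0 0 0 0 -20;-1 0 0 0 0 0 -20' | sed -n 3p; python3 st.py
```

```text
tcp_rot: [0.001, 0.292, 0.956, 0.001]
15.85 [432.43  81.73 171.21] [0.3 4.  6.9] [0.83 0.06 0.02]
```

```bash
python3 -m crank '-1 0 0 0 0 0 -7;-1 0 0 0 0 0 -14;-1 0 0 0 0 0 -20;-1 0 0 0 0 0 -20' | sed -n 3p; python3 st.py
```

```text
tcp_rot: [0.001, 0.454, 0.891, 0.001]
16.35 [432.56  81.85 171.21] [0.6 4.9 6.5] [ 0.89 -0.04 -0.02]
```

Run:
```python
from fit import *
i=camera("scene");j=camera("top");s=sense();print(s["grip_width"],s["gripper_force"],s["wrist_torque"])
a=cv2.resize(i[255:345,265:365,::-1],None,fx=4,fy=4,interpolation=cv2.INTER_CUBIC);b=cv2.resize(j[260:350,360:460,::-1],None,fx=4,fy=4,interpolation=cv2.INTER_CUBIC)
cv2.imwrite("pics/s4.png",np.hstack([a,b]))
```

```text
0.15992337979493768 48.71825158596039 [ 0.97181149 -0.05625006 -0.02019928]
```

View pics/s4.png

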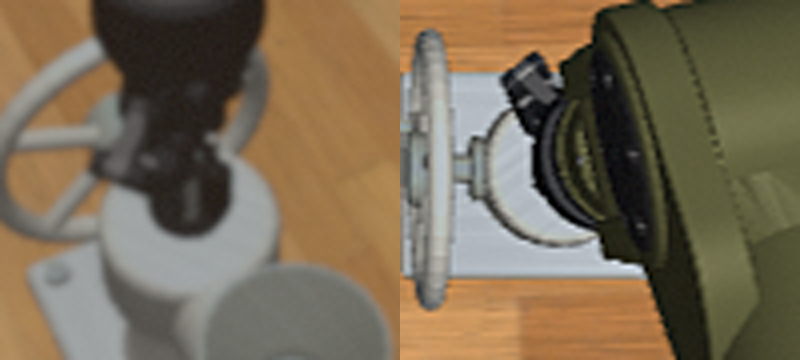

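The hand covers the screw (bar at crop (190,205)), so the turn can't be read from it here. I'll read the torque at the end of each moving row and check the bar once clear.

```bash
for k in 1; do python3 -m crank '-1 0 0 0 0 0 -7'>/dev/null; python3 st.py;  python3 -m crank '-1 0 0 0 0 0 -7'>/dev/null; python3 st.py; python3 -m crank '-1 0 0 0 0 0 -6'>/dev/null; python3 st.py; python3 -m crank '-1 0 0 0 0 0 0;-1 0 0 0 0 0 0'; python3 st.py; done
```

```text
16.575 [432.62  81.91 171.23] [1.2 4.8 5.2] [ 0.93 -0.08  0.18]
16.7 [432.67  81.93 171.21] [0.9 4.4 6.4] [ 1.   -0.17  0.21]
16.825 [432.72  81.96 171.22] [1.4 4.8 4.6] [ 0.94 -0.17  0.18]
time_s: 17.08
eef_pos: [432.7, 82.0, 171.2]
tcp_rot: [0.0, 0.602, 0.799, 0.001]
force: [2.3, 5.1, 6.5]
grip_width: 0.158
gripper_force: 48.7
17.075 [432.74  81.96 171.22] [2.3 5.1 6.5] [ 0.95 -0.15 -0.02]
```

Torque of about 0.18 N m while moving and 0 at rest: the screw turns with the hand. I'll refine the bar's initial yaw from the first top picture to see whether closing the grip nudged it.

Run:
```python
from fit import *
out=[]
for n,(r0,r1,c0,c1),f in(("top",(283,320,386,418),"pics/top1.png"),("scene",(282,318,292,330),"pics/scene1.png")):
    im=cv2.imread(f).max(2)[r0:r1,c0:c1]; m=cv2.morphologyEx((im<75).astype(np.uint8),cv2.MORPH_CLOSE,np.ones((9,9)))
    k=8; M=cv2.resize(m*255,None,fx=k,fy=k,interpolation=cv2.INTER_LINEAR)>127
    def sil(a,dx,dy,D):
        O=w(p,(0,-15,0))+[dx,dy,0]; I=np.zeros(M.shape,np.uint8); c,s=np.cos(a),np.sin(a)
        def poly(pts): 
            q=np.array([px(n,O+np.array(x)) for x in pts]); q=((q-[c0,r0]+.5)*k).astype(np.int32); cv2.fillConvexPoly(I,cv2.convexHull(q),1)
        poly([(20*np.cos(t),20*np.sin(t),z) for t in np.linspace(0,6.28,30) for z in(142,142+D)])
        poly([(c*x-s*y,s*x+c*y,z) for x in(-23,23) for y in(-6.5,6.5) for z in(142,176)]); return I>0
    for D in(6,10):
      best=[]
      for a in np.radians(np.arange(-40,21,2)):
        best.append((max((np.sum(sil(a,dx,dy,D)&M)/np.sum(sil(a,dx,dy,D)|M),dx,dy) for dx in(-2,0,2) for dy in(-2,0,2,4)),round(np.degrees(a))))
      print(n,D,[(round(b[0][0],3),b[0][1:],b[1]) for b in sorted(best)[::-1][:6]])
```

```text
top 6 [(np.float64(0.841), (0, 0), -26), (np.float64(0.841), (0, 0), -24), (np.float64(0.84), (0, 0), -22), (np.float64(0.839), (0, 0), -28), (np.float64(0.837), (0, 0), -30), (np.float64(0.835), (0, 0), -20)]
top 10 [(np.float64(0.836), (0, 0), -26), (np.float64(0.836), (0, 0), -24), (np.float64(0.835), (0, 0), -22), (np.float64(0.833), (0, 0), -28), (np.float64(0.832), (0, 0), -30), (np.float64(0.831), (0, 0), -20)]
scene 6 [(np.float64(0.714), (2, 4), -30), (np.float64(0.714), (2, 4), -28), (np.float64(0.714), (2, 4), -26), (np.float64(0.712), (2, 4), -32), (np.float64(0.712), (2, 4), -34), (np.float64(0.711), (2, 4), -24)]
scene 10 [(np.float64(0.714), (2, 4), -30), (np.float64(0.714), (2, 4), -28), (np.float64(0.714), (2, 4), -26), (np.float64(0.712), (2, 4), -32), (np.float64(0.712), (2, 4), -34), (np.float64(0.711), (2, 4), -24)]
```

Fits suggest the bar stood nearer −25° and the grip nudged it back a little, so I'll release and measure the remaining play instead of trusting the count.

```bash
python3 -m crank '-0.6 0 0 0 0 0 0;-0.15 0 0 0 0 0 0;-0.15 0 0 0 0 0 0;-0.15 0 0 3 0 0 0;-0.15 0 0 6 0 0 0;-0.15 0 0 6 0 0 0' |sed -n 1,4p
python3 -m crank '-0.1 0 0.9 0 0 0 9;-0.1 0 1.8 0 0 0 18;-0.1 0 2.7 0 0 0 27;-0.1 0.1 3.6 0 0 0 36;-0.1 0.1 4.5 0 0 0 45;-0.1 0.2 5.5 0 0 0 54;-0.1 0.2 6.5 0 0 0 63;-0.1 0.2 7.47 0 0 0 72.6;-0.1 0.2 7.47 0 0 0 72.6;-0.1 0.2 7.47 0 0 0 72.6'
python3 - <<'E'
from h import *
camera("top");i=camera("top");cv2.imwrite("pics/top5.png",i[:,:,::-1]);im=i.max(2)
for r in im[283:320,386:418]<75: print("".join(".#"[int(x)] for x in r))
E
python3 st.py
```

```text
time_s: 17.82
eef_pos: [432.8, 81.2, 232.1]
tcp_rot: [0.001, 0.602, 0.799, 0.001]
force: [0.3, -0.1, -0.9]
time_s: 19.08
eef_pos: [433.1, 155.5, 229.6]
tcp_rot: [-0.001, 0.013, 1.0, -0.0]
force: [0.6, -0.4, 0.3]
grip_width: 0.448
gripper_force: 0.0
................................
................................
................................
................................
................................
................................
................................
#...............................
#...............................
.#..............................
.#..............................
..#.............................
..#.............................
................................
...#............................
...#............................
...##...........................
....#...........................
.....#..........................
.....#..........................
................................
......#.........................
................................
.......#........................
................................
........#.......................
................................
................................
................................
................................
................................
................................
...........#....................
................................
................................
................................
................................
19.175 [433.34 155.43 229.98] [ 0.2 -0.7 -0.2] [ 0.06 -0.04  0.05]
```

```bash
python3 -m crank '-0.1 0 0.12 -2 0 0 0;-0.1 0 0.12 -3.75 0 0 0;-0.1 0 0.12 -3.75 0 0 0;-0.6 0 0.12 -3.75 0 0 0;-0.7 0 0.12 -3.75 0 0 0;-0.75 0 0.12 -3.75 0 0 0;-1 0 0.12 -3.75 0 0 0;-1 0 0.12 -3.75 0 0 0' 20; python3 st.py
```

```text
time_s: 20.18
eef_pos: [434.1, 156.8, 193.6]
tcp_rot: [0.001, 0.012, 1.0, -0.0]
force: [0.4, -4.4, 5.3]
grip_width: 0.152
gripper_force: 20.1
20.175 [434.09 156.82 193.58] [ 0.4 -4.4  5.3] [-0.68  0.17 -0.05]
```

```bash
python3 -m crank '-1 0 0.05 0 0 0 0;-1 0 0.05 0 0 0 0;-1 0 0.05 0 0 0 0' >/dev/null; python3 st.py; python3 -m crank '-1 0 0.05 0 0 0 0;-1 0 0.05 0 0 0 0;-1 0 0.05 0 0 0 0' >/dev/null; python3 st.py
```

```text
20.55 [434.11 157.04 193.58] [ 0.6 -4.9  6.8] [-0.97  0.11 -0.06]
20.925 [434.07 157.16 193.55] [-1.  -5.8  6.2] [-1.25  0.18 -0.03]
```

```bash
for k in 1; do python3 -m crank '-1 0 -0.05 0 0 0 0;-1 0 -0.1 0 0 0 0;-1 0 -0.1 0 0 0 0' >/dev/null; python3 st.py; python3 -m crank '-1 0 -0.05 0 0 0 0;-1 0 -0.05 0 0 0 0;-1 0 -0.05 0 0 0 0' >/dev/null; python3 st.py; python3 -m crank '-1 0 -0.05 0 0 0 0;-1 0 -0.05 0 0 0 0;-1 0 -0.05 0 0 0 0' >/dev/null; python3 st.py;python3 -m crank '-1 0 -0.05 0 0 0 0;-1 0 -0.05 0 0 0 0;-1 0 -0.05 0 0 0 0' >/dev/null; python3 st.py; done
```

```text
21.3 [434.07 156.85 193.57] [-1.1 -2.9  6.8] [-0.71  0.19 -0.05]
21.675 [434.09 156.7  193.6 ] [-0.8 -2.1  5.3] [-0.45  0.16 -0.06]
22.05 [434.14 156.56 193.64] [-0.3 -1.   5.3] [-0.21  0.08 -0.06]
22.425 [434.17 156.42 193.63] [-0.7  1.6  5.1] [ 0.19  0.12 -0.07]
```

```bash
for k in 1; do python3 -m crank '-1 0 -0.05 0 0 0 0;-1 0 -0.05 0 0 0 0;-1 0 -0.05 0 0 0 0' >/dev/null; python3 st.py; python3 -m crank '-1 0 -0.05 0 0 0 0;-1 0 -0.05 0 0 0 0;-1 0 -0.05 0 0 0 0' >/dev/null; python3 st.py; python3 -m crank '-1 0 -0.05 0 0 0 0;-1 0 -0.05 0 0 0 0;-1 0 -0.05 0 0 0 0' >/dev/null; python3 st.py; done
```

```text
22.8 [434.18 156.31 193.62] [0.3 2.3 4.8] [ 0.51  0.12 -0.09]
23.175 [434.19 156.13 193.6 ] [-0.9  5.1  5.4] [ 1.01  0.13 -0.06]
23.55 [434.21 156.   193.63] [-1.4  5.6  4.4] [ 1.26  0.1  -0.12]
```

No flat region remains between 156.0 and 157.2, so the play has just gone. A further ~7° (0.12 rad) makes it snug. I'll release the rim and regrip the bar at the same yaw.

```bash
python3 -m crank '-1 0 0.08 0 0 0 0;-0.6 0 0.08 0 0 0 0;-0.15 0 0.08 0 0 0 0;-0.15 0 0.08 0 0 0 0;-0.15 0 0.08 2 0 0 0;-0.15 0 0.08 3.8 0 0 0;-0.15 0 0.08 3.8 0 0 0' |sed -n 1,4p
python3 -m crank '-0.15 0 -0.9 0 0 0 -9;-0.15 0 -1.8 0 0 0 -18;-0.15 0 -2.7 0 0 0 -27;-0.15 0 -3.6 0 0 0 -36;-0.15 0 -4.5 0 0 0 -45;-0.15 -0.1 -5.5 0 0 0 -54;-0.15 -0.1 -6.5 0 0 0 -63;-0.15 -0.1 -7.4 0 0 0 -72.6;-0.15 -0.1 -7.4 0 0 0 -72.6;-0.15 -0.1 -7.4 0 0 0 -72.6'; python3 st.py
```

```text
time_s: 24.42
eef_pos: [434.4, 155.1, 231.7]
tcp_rot: [0.001, 0.012, 1.0, 0.0]
force: [-0.3, 0.5, 0.6]
time_s: 25.68
eef_pos: [432.3, 81.0, 230.3]
tcp_rot: [-0.0, 0.601, 0.8, -0.0]
force: [0.0, -0.0, -0.2]
grip_width: 0.423
gripper_force: 0.0
25.675 [432.31  80.99 230.3 ] [ 0.  -0.  -0.2] [-0.04  0.02 -0.03]
```

```bash
python3 -m crank '-0.15 0 0.05 -3 0 0 0;-0.15 0 0.05 -5 0 0 0;-0.15 0 0.05 -6 0 0 0;-0.15 0 0.05 -6 0 0 0;-0.6 0 0.05 -6 0 0 0;-0.7 0 0.05 -6 0 0 0;-1 0 0.05 -6 0 0 0;-1 0 0.05 -6 0 0 0' 20; python3 st.py; python3 -m crank '-1 0 0 0 0 0 0;-1 0 0 0 0 0 0' 50; python3 st.py
```

```text
time_s: 26.68
eef_pos: [433.0, 81.5, 171.6]
tcp_rot: [0.0, 0.602, 0.799, 0.001]
force: [-1.9, -0.6, 6.2]
grip_width: 0.164
gripper_force: 20.2
26.675 [433.01  81.51 171.59] [-1.9 -0.6  6.2] [-0.01  0.36  0.02]
time_s: 26.92
eef_pos: [433.0, 81.5, 171.7]
tcp_rot: [0.0, 0.602, 0.799, 0.001]
force: [-1.7, 0.2, 7.0]
grip_width: 0.159
gripper_force: 48.6
26.925 [433.01  81.51 171.67] [-1.7  0.2  7. ] [-0.05  0.5   0.01]
```

Same width and alignment as before. Now the last 7° clockwise, then release, lift and move aside for a look.

```bash
python3 -m crank '-1 0 0 0 0 0 -4' >/dev/null; python3 st.py; python3 -m crank '-1 0 0 0 0 0 -3' >/dev/null; python3 st.py; python3 -m crank '-1 0 0 0 0 0 0;-1 0 0 0 0 0 0';
python3 -m crank '-0.6 0 0 0 0 0 0;-0.15 0 0 0 0 0 0;-0.15 0 0 0 0 0 0;-0.15 0 0 3 0 0 0;-0.15 0 0 6.5 0 0 0;-0.15 0 0 9 0 0 0;-0.15 0 6 9 0 0 0;-0.15 0 12 9 0 0 0;-0.15 0 18 9 0 0 0;-0.15 0 18 9 0 0 0'
python3 - <<'E'
from fit import *
i=camera("scene");j=camera("top")
a=cv2.resize(i[245:345,250:350,::-1],None,fx=4,fy=4,interpolation=cv2.INTER_CUBIC);b=cv2.resize(j[260:360,340:440,::-1],None,fx=4,fy=4,interpolation=cv2.INTER_CUBIC)
cv2.imwrite("pics/s6.png",np.hstack([a,b])); cv2.imwrite("pics/top6.png",j[:,:,::-1])
for r in j.max(2)[283:320,386:418]<75: print("".join(".#"[int(x)] for x in r))
E
python3 st.py
```

```text
27.05 [433.02  81.51 171.68] [-1.7  0.5  6.2] [-0.08  0.45  0.19]
27.175 [433.    81.49 171.69] [-2.1  0.5  7.2] [-0.03  0.53  0.19]
time_s: 27.42
eef_pos: [433.0, 81.5, 171.7]
tcp_rot: [0.0, 0.649, 0.761, 0.001]
force: [-2.1, 0.1, 6.6]
grip_width: 0.161
gripper_force: 48.6
time_s: 28.68
eef_pos: [432.2, 264.9, 260.3]
tcp_rot: [-0.0, 0.647, 0.762, 0.0]
force: [-0.8, -0.9, -0.8]
grip_width: 0.425
gripper_force: 0.0
................................
................................
................................
................................
................................
................................
................................
................................
..............................#.
................................
..............####..............
..........##########............
.........############...........
.........#############..........
........###################.....
........########....#######.....
.......########.......######....
.......#######........######....
......########........#####.....
......#########......####.......
......##########.....###........
......###########.#####.........
........###############.........
.........#############..........
..........############..........
..........###########...........
............######..............
................................
................................
...............................#
...............................#
................................
................................
................................
..#.............................
...#............................
....##..........................
28.775 [432.13 261.61 260.33] [-0.2 -0.1 -1. ] [-0.02 -0.04 -0.05]
```

View pics/s6.png

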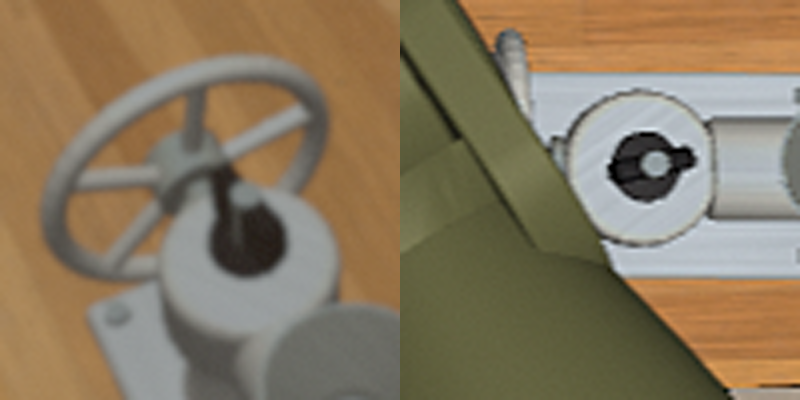

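The wheel is upright. The bar in the top crop runs from (615,170) to (692,157), about −81° as commanded. The hand is clear and nothing else has moved, so I'll hand in.

```bash
python3 -c "
from workcell import finish_job;print(finish_job())"
```

```text
the job is handed in; nothing more can be done
None
```

I rocked the flywheel to both stops and felt about 3.4 mm of play at the rim. I then turned the screw clockwise until a second rocking showed no play, plus 0.12 rad more for snug (an estimated 0.12–0.27 rad past the touch; I did not rock it again after that). Hand clear of wheel and screw, job handed in at about 29 s; no verdict was returned.

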